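# Take up the slack in the flap bracket

## Task

The desk's flap bracket is slack: by trying, find which of the three packers in the wooden stand fits its gap snugly, and leave that one in the gap, upright, pushed fully home onto the plate, central between the jaw's ends, and gripped by the sprung orange jaw (neither loose nor stuck above the jaw). The other two packers must be left standing in slots of the stand. Do not shift or tip anything else on the desk.

Things in the scene. Friction and masses are not known exactly. Their poses are not given: they have to be found in the camera images.
- bracket: fixed flap bracket: steel plate 60 x 135 x 8 mm on the desk (y -45 to 90). On it a fixed blue cheek (24 mm in x, 20 in y, top 51 above the desk) and, at +y of it, a sprung orange jaw (24 in x, 18 in y, top 49) before a grey block (top 42). Packers go in from above between cheek and jaw; the gap's x ends are open. Origin on the desk below the cheek's gap face; z up, y from cheek to jaw.
- gap (a point): foot of the cheek's gap face, mid-width, on the gap's floor (plate top, 8 mm above the desk); axes as the bracket's. The gap runs from here to +y. Cheek face: plane y = 0 up to z = 38 mm, then a 3 mm lead-in chamfer to 43. Jaw face: upright to z = 26 mm, then slopes back 10 mm up to z = 41 as a lead-in.
- jaw (a joint): travel of the orange jaw away from the cheek, m: 0 at rest, stop at 0.007; spring 1.3 to 2.5 N. Gap at rest: 7 to 20.5 mm, not told, found by trying. Too thin a packer stands loose, jaw at 0; too thick a one stops on the jaw's slope, foot over 10 mm above the plate; a snug one wedges the jaw back, reaches the plate and stays gripped. One always fits.
- stand: wooden stand fixed to the desk, 62 x 150 x 30 mm (x, y, z), three equal slots in a row along its y, each 36 (x) by 26 mm (y), 22 mm deep (floor 8 mm above the desk). Origin at the centre of its underside. At the start each slot holds one packer standing upright, in any order, its axes along the stand's.
- stand_hole0 (a point): centre of the mouth of the stand's slot at y = -47 mm, 30 mm above the desk (22 mm above the slot's floor)
- stand_hole1 (a point): centre of the mouth of the stand's slot at y = 0 mm, 30 mm above the desk (22 mm above the slot's floor)
- stand_hole2 (a point): centre of the mouth of the stand's slot at y = 47 mm, 30 mm above the desk (22 mm above the slot's floor)
- packer_thin: white plastic packer with a grey line round it, an upright plate 32 mm wide (x), 12 mm thick (y), 80 mm high (z), about 35 g; origin at the centre of its foot, z up. It goes into the gap upright with its thickness across the gap (its x along the bracket's x, either way round).
- packer_middle: green plastic packer with a grey line round it, an upright plate 32 mm wide (x), 17 mm thick (y), 80 mm high (z), about 50 g; origin at the centre of its foot, z up. It goes into the gap upright with its thickness across the gap (its x along the bracket's x, either way round).
- packer_thick: yellow plastic packer with a grey line round it, an upright plate 32 mm wide (x), 22 mm thick (y), 80 mm high (z), about 65 g; origin at the centre of its foot, z up. It goes into the gap upright with its thickness across the gap (its x along the bracket's x, either way round).
- pen_stand: bystander: small square wooden pen stand 62 x 56 x 85 mm with pens that reach 140 mm above the desk, loose, between bracket and stand; origin at the centre of its underside
- tiffin: bystander: round stainless steel tiffin, closed, 126 mm over its clips, 76 mm high, loose; origin at the centre of its underside
- sharpener: bystander: red plastic sharpener 16 x 26 x 14 mm lying close to the bracket; origin at the centre of its underside
- eraser: bystander: white eraser in a blue sleeve 20 x 42 x 12 mm lying close to the bracket; origin at the centre of its underside
- compass_case: bystander: grey aluminium compass case 55 x 160 x 16 mm lying along the stand's +x side; origin at the centre of its underside
- stapler: bystander: orange plastic stapler 34 x 125 mm, 48 mm high, lying along the stand's -x side; origin at the centre of its underside
Things that resemble listed ones, but are neither listed nor needed, are in the scene too. Several things have the shape of the packer_middle; the one meant has the colours described above.

How it is judged:
By the outcome, as a careful person would: the job done as asked, in the order asked, and still so for the second after the job is handed in, with the robot touching nothing.
It also fails if it takes over 72 s, if anything falls off the work surface, if the arm or the gripper's body presses on something with over 40 N, if the wrist force passes 120 N, or if a joint passes its speed limit or range.

## Robot

A 6-joint arm with a two-finger parallel gripper is mounted at the origin on the work surface. World frame = base frame: x ahead of the robot, y to its left, z up, the work surface at z = 0. Lengths are in m, angles in rad, forces in N, time in s.
With the tool pointing down it reaches from about 0.225 to 0.875 m from the base axis. Payload 3.4 kg.
Tool frame: the origin (TCP) lies on the centre line of the jaws, within the pads' length; the fingertips stand 17 mm ahead of it and the grasp point (between the pads) lies 2 mm behind it (nose_length is the distance from the TCP to the fingertips, in m); z points along the fingers, y is the line along which they close (so a half turn about z gives the same grasp; the last joint's range is limited). The gripper opens to 85 mm and grips with 20 to 120 N. Pads are 22 mm wide; open, the fingers measure 114 mm over their backs; the gripper's body (76 mm by 85 mm) begins 54 mm behind the grasp point. The pads swing forward as they close: fully open they stand 13 mm farther back than shut.
Start: joints at [-1.255, 0.276, 1.505, -0, 1.361, -0.121], TCP at [0.243, -0.521, 0.248] pointing down, gripper open.
Joint ranges: [-2.89, 2.89], [-0.75, 2.08], [0.22, 2.7], [-1.18, 4.32], [0.11, 2.71], [-2.7, 2.7]. Speed limits (rad/s): [2.57, 2.57, 3.14, 3.14, 3.14, 3.14].

## Interface

Orientations are given as a unit quaternion [w, x, y, z].
In Python, from rig import get_state, get_image, sign_off, find_in, place_of, nose_length gives the robot as it stands.
- The arm moves only by the tool apply_moves, never from a script. Its argument "deltas" is one flat list of numbers, 5 for each row, row after row: the finger opening in mm, from 0 to 85.4, then the shift along the tool's x, y, z in mm, then the turn about the tool's z in degrees. A call has 1 to 12 rows; each row is the pose to reach, as a shift and turn from the pose commanded when the call began, along the tool's axes at that moment; what a row does not reach only later rows make up. A row lasts 1/12 s, in which the tool goes at most 41.7 mm and 7.16 degrees, less where a joint would pass 70% of its speed; a pose out of reach is approached as far as the arm can. A call with a gripper value outside its range is refused whole. The fingers move at their own pace and stop on an object; "squeeze" is the grip in N (left out, the last holds). Time passes only in rows, so rows that repeat a pose let the fingers close. It gives the time, the measured TCP pose, the force, the opening and the grip force at its end, in the units of the state.
- get_state(): the state, without advancing time (a new reading comes with each control period).
- get_image(name): name is "side" or "top" or "wrist"; returns a dict with "frame" (384x512x3 uint8, red, green, blue), "K" (3x3 intrinsics, pixels), "k1" (the pictures are not rectified: a ray, as slopes to the right and down, at radius r is drawn at 1 + k1 r^2 times it, then the intrinsics apply), "position" and "orientation" of the camera in the world. Camera axes: x right, y down, z forward; pixel columns grow to the right and rows downward; lengths in m; the calibration is good to about 2 mm. A picture is of the moment at which its call begins. There is no depth.
- sign_off(): hands the job in; it is judged then, once.
Trained networks look in a picture, given as the dict that the camera call returned (one of the last four; its "shot" number tells which), for a name from the list of things; names that differ only in an ending like _2 or _b are one class to them, and where a whole thing is asked for, a point or a joint stands for the part that bears it (a point fixed in the world has none). Each returns a list of dicts, best first, with "score" (0 to 1); they miss things now and then, are a little off and sometimes report something else, mostly with a low value. They report only what shows in the picture. A call takes as long as a camera call. They do not tell look-alikes from the thing itself.
- find_in(query, picture): "point" ([column, row] in pixels, amid what is visible of it).
- place_of(query, picture): "point" ([column, row] in pixels: a listed point, or the origin of a listed thing).
The state is a dict: "clock": time; "qpos": joint angles; "qd": joint speeds; "effort": joint torques, N m; "position": TCP position; "ee_rot": TCP orientation; "contact_force": force on the tool from outside, world axes, zero at the start; "moment": the same for the moment, N m; "width": finger opening in m; "gripper_force": force on a finger pad.
Only numpy, scipy, OpenCV 4.12 (cv2) and the standard library are available. Lean on these libraries where they do the work, as an engineer would, in place of code of your own. Each camera call takes 0.05 s, during which the arm holds its last target. There are 200 camera calls.

## Working session

There is one attempt and no reset: what is moved stays moved. The work goes in short steps, Python scripts to look and compute and a tool call to move; the robot and the scene stay as the last step left them, time stands still between calls to the robot, and variables do not carry over. Pictures are saved under pics/ and viewed, at most 10 in all, crops included, and the job is handed in when it is done.

Besides the shell and the picture viewer there is one more tool, called after "Call:" as a command line: name --argument value ..., lists and objects as JSON in quotes. apply_moves: Moves the arm, as the interface text tells. Its arguments: {"type":"object","properties":{"deltas":{"type":"array"},"squeeze":{"type":"number"}},"required":["deltas"]}

```bash
mkdir -p pics; cat > h.py <<'E'
import numpy as np, cv2
from scipy.spatial.transform import Rotation as R
from rig import *
def rot(q): return R.from_quat([q[1],q[2],q[3],q[0]]).as_matrix()
def ray(p,px):
    K=p["K"]; u=np.array([(px[0]-K[0][2])/K[0][0],(px[1]-K[1][2])/K[1][1]])
    s=u.copy()
    for _ in range(20): s=u/(1+p["k1"]*(s@s))
    return np.array(p["position"]), rot(p["orientation"])@np.array([s[0],s[1],1])
def onz(p,px,z):
    o,d=ray(p,px); return o+d*(z-o[2])/d[2]
def proj(p,X):
    c=rot(p["orientation"]).T@(np.array(X)-p["position"]); s=c[:2]/c[2]; s=s*(1+p["k1"]*(s@s))
    return np.array([s[0]*p["K"][0][0]+p["K"][0][2], s[1]*p["K"][1][1]+p["K"][1][2]])
def save(p,n): cv2.imwrite(f"pics/{n}.png",p["frame"][:,:,::-1])
E
python3 - <<'E'
from h import *
s=get_state(); print(s["clock"],s["position"],s["ee_rot"],nose_length if not callable(nose_length) else nose_length())
P={n:get_image(n) for n in("top","side")}
for n,p in P.items():
    save(p,n+"0"); print(n,p["position"])
    for q,z in [("bracket",0),("gap",.008),("stand",0),("stand_hole0",.03),("stand_hole1",.03),("stand_hole2",.03),("packer_thin",.008),("packer_middle",.008),("packer_thick",.008),("pen_stand",0),("tiffin",0),("sharpener",0),("eraser",0),("stapler",0),("compass_case",0)]:
        for d in place_of(q,p)[:3]: 
            if d["score"]>.2: print(q,round(d["score"],2),np.round(d["point"]),np.round(onz(p,d["point"],z)[:2],4))
big=np.hstack([P["top"]["frame"],P["side"]["frame"]])[:,:,::-1]
print(get_state()["clock"])
E
```

```text
0.0 [ 0.24309006 -0.52053605  0.24742278] [-9.22018910e-04  9.76242371e-01  2.16679431e-01 -8.34919179e-05] 0.017
top [0.47557162 0.00962831 0.84554501]
bracket 0.58 [161. 207.] [0.5628 0.2393]
gap 0.89 [160. 201.] [0.576  0.2406]
gap 0.75 [362. 210.] [ 0.549  -0.2051]
gap 0.42 [264. 214.] [0.5438 0.0089]
stand_hole0 0.94 [390. 204.] [ 0.5598 -0.2596]
stand_hole0 0.67 [345. 211.] [ 0.5459 -0.1626]
stand_hole0 0.58 [367. 209.] [ 0.5503 -0.2101]
stand_hole1 0.94 [390. 204.] [ 0.5598 -0.2596]
stand_hole1 0.67 [345. 211.] [ 0.5459 -0.1626]
stand_hole1 0.58 [367. 209.] [ 0.5503 -0.2101]
stand_hole2 0.94 [390. 204.] [ 0.5598 -0.2596]
stand_hole2 0.67 [345. 211.] [ 0.5459 -0.1626]
stand_hole2 0.58 [367. 209.] [ 0.5503 -0.2101]
packer_thin 0.58 [366. 210.] [ 0.5502 -0.2133]
packer_middle 0.82 [342. 210.] [ 0.5495 -0.1605]
packer_middle 0.7 [297. 187.] [ 0.6027 -0.063 ]
packer_middle 0.68 [335. 144.] [ 0.6981 -0.1511]
packer_thick 0.72 [383. 210.] [ 0.5485 -0.2508]
pen_stand 0.72 [264. 216.] [0.5409 0.0089]
tiffin 0.93 [215. 111.] [0.7834 0.1203]
sharpener 0.42 [140. 225.] [0.523  0.2853]
era
[... 516 characters left out ...]
0.2523]
stand_hole1 0.57 [291. 164.] [ 0.545  -0.1533]
stand_hole2 0.91 [292. 149.] [ 0.5496 -0.2189]
stand_hole2 0.77 [290. 142.] [ 0.5566 -0.2523]
stand_hole2 0.57 [291. 164.] [ 0.545  -0.1533]
packer_middle 0.93 [310. 193.] [ 0.4921 -0.0713]
packer_middle 0.77 [260. 192.] [ 0.6082 -0.0603]
packer_middle 0.73 [226. 169.] [ 0.7065 -0.138 ]
packer_thick 0.37 [279. 319.] [0.5248 0.2908]
sharpener 0.72 [278. 318.] [0.5263 0.2836]
sharpener 0.55 [314. 160.] [ 0.4903 -0.2195]
sharpener 0.21 [228. 289.] [0.6286 0.2313]
eraser 0.54 [227. 289.] [0.6294 0.2319]
stapler 0.96 [318. 160.] [ 0.4818 -0.2193]
compass_case 0.59 [261. 161.] [ 0.6256 -0.1981]
compass_case 0.46 [165. 239.] [0.7866 0.1152]
1.6
```

View pics/top0.png

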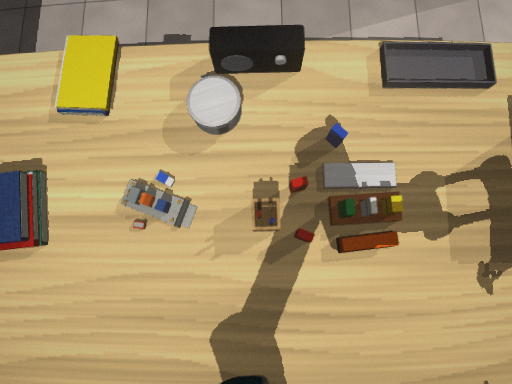

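View pics/side0.png

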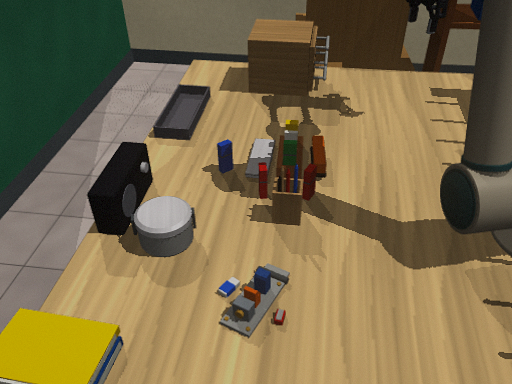

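The top view shows the stand around (365,208), with green, white and yellow packers from left to right. The bracket is around (160,203): the blue cheek at (163,206), the orange jaw at (146,199) up and left of it. The pen stand is at (265,214), between the two. The side view agrees. I'll look at the bracket from close by first, then the stand.

```bash
cat >> h.py <<'E'
def go(x,y,z,ang):
    "tool shift (mm) and turn (deg) to bring TCP to x,y,z with tool y at world angle ang (deg), mod 180"
    s=get_state(); M=rot(s["ee_rot"]); d=M.T@(np.array([x,y,z])-s["position"])*1000
    a=np.degrees(np.arctan2(M[1,1],M[0,1])); t=-(ang-a); t=(t+90)%180-90
    print("shift",np.round(d,1),"turn",round(t,1),"alt",round(t-np.sign(t)*180,1),"cur ang",round(a,2),"q6",round(s["qpos"][5],3))
E
python3 - <<'E'
from h import *
go(.545,-.21,.30,8)
p=get_image("wrist"); M=rot(get_state()["ee_rot"])
print("cam in tool",M.T@(np.array(p["position"])-get_state()["position"]), M.T@rot(p["orientation"]))
E
```

```text
shift [ 405.  -154.2  -51.7] turn -73.0 alt 107.0 cur ang -64.97 q6 -0.121
cam in tool [ 0.0820545  -0.00174009 -0.12581376] [[-3.44185929e-04 -9.47974802e-01 -3.18345184e-01]
 [ 9.99999292e-01  3.62363721e-05 -1.18907674e-03]
 [ 1.13875046e-03 -3.18345368e-01  9.47974119e-01]]
```

Call:
apply_moves --deltas '[50,405,-154,-52,-73,50,405,-154,-52,-73,50,405,-154,-52,-73,50,405,-154,-52,-73,50,405,-154,-52,-73,50,405,-154,-52,-73,50,405,-154,-52,-73,50,405,-154,-52,-73,50,405,-154,-52,-73,50,405,-154,-52,-73,50,405,-154,-52,-73,50,405,-154,-52,-73]'

```text
clock: 2.65
position: [0.5483, -0.2067, 0.3008]
ee_rot: [0.001, 0.654, 0.757, 0.001]
contact_force: [0.6, -0.2, 0.0]
width: 0.0498
gripper_force: 0.0
```

```bash
python3 - <<'E'
from h import *
s=get_state(); print(s["position"],s["qpos"])
p=get_image("wrist"); save(p,"w1")
for q,z in [("stand",0),("stand_hole0",.03),("packer_thin",.008),("packer_middle",.008),("packer_thick",.008)]:
  for d in place_of(q,p)[:3]: print(q,round(d["score"],2),np.round(d["point"]),np.round(onz(p,d["point"],z)[:2],4))
E
```

```text
[ 0.54829759 -0.20666043  0.30076659] [-0.4806443   0.26761847  1.38790693  0.00248557  1.48396486 -0.62692576]
stand 0.77 [256. 158.] [ 0.5558 -0.2082]
stand_hole0 0.86 [251. 192.] [ 0.555  -0.2518]
stand_hole0 0.7 [253. 161.] [ 0.5503 -0.206 ]
stand_hole0 0.7 [258. 126.] [ 0.5496 -0.157 ]
packer_thin 0.91 [256. 158.] [ 0.5555 -0.2061]
packer_middle 0.78 [258. 126.] [ 0.551  -0.1597]
packer_middle 0.77 [228.  56.] [ 0.4971 -0.0725]
packer_middle 0.75 [362. 136.] [ 0.7037 -0.1513]
packer_thick 0.62 [252. 189.] [ 0.556  -0.2541]
packer_thick 0.53 [258. 127.] [ 0.5518 -0.1603]
```

View pics/w1.png

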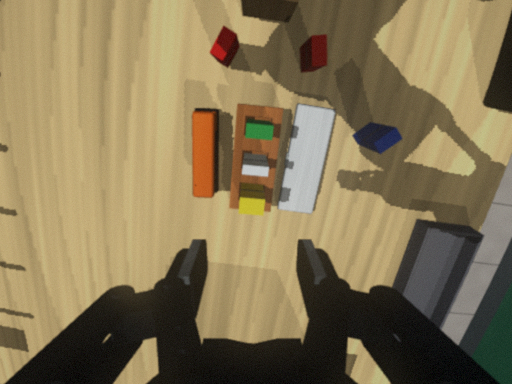

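The wrist view has the slots in a row: green (259,130), white (256,164), yellow (252,200). I'll fit their top faces at z = 88 mm.

```bash
cat >> h.py <<'E'
def top(p,col,roi,z=.088,vmin=0):
    "min-area rect in world of the brightest face of a colour in roi (c0,r0,c1,r1)"
    f=p["frame"]; hsv=cv2.cvtColor(f,cv2.COLOR_RGB2HSV); H,S,V=[hsv[:,:,i].astype(int) for i in range(3)]
    m={"green":(H>45)&(H<85)&(S>120),"yellow":(H>22)&(H<35)&(S>150),"white":(S<40)&(V>100),"orange":(H<14)&(S>150),"blue":(H>100)&(H<130)&(S>80),"red":((H<8)|(H>172))&(S>120)}[col]
    k=np.zeros_like(m); k[roi[1]:roi[3],roi[0]:roi[2]]=1; m&=k
    if vmin==0 and m.any(): vmin,_=cv2.threshold(V[m].astype(np.uint8).reshape(-1,1),0,255,cv2.THRESH_OTSU)
    m&=V>vmin
    n,l,st,_=cv2.connectedComponentsWithStats(m.astype(np.uint8)); i=1+np.argmax(st[1:,4])
    c=max(cv2.findContours((l==i).astype(np.uint8),cv2.RETR_EXTERNAL,cv2.CHAIN_APPROX_NONE)[0],key=len)[:,0]
    W=np.array([onz(p,q,z)[:2] for q in c]).astype(np.float32)*1000
    r=cv2.minAreaRect(W); print(col,"px",c.mean(0).round(),"n",st[i,4],"vmin",vmin,"centre",np.round(r[0],1),"size",np.round(r[1],1),"ang",round(r[2],1)); return r
E
python3 - <<'E'
from h import *
p=get_image("wrist")
top(p,"green",(225,110,295,150)); top(p,"white",(235,145,275,185)); top(p,"yellow",(230,180,270,220))
print([np.round(onz(p,q,.03)[:2],3) for q in [(239,104),(288,110),(230,207),(271,212)]])
E
python3 -c "
import cv2;i=cv2.imread('pics/w1.png')[90:225,180:345];cv2.imwrite('pics/w1c.png',cv2.resize(i,None,fx=4,fy=4,interpolation=cv2.INTER_CUBIC))"
```

```text
green px [263. 128.] n 384 vmin 108.0 centre [ 550.1 -158.5] size [31.5 16.1] ang 3.2
white px [260. 167.] n 242 vmin 158.0 centre [ 552.4 -205.4] size [31.3 11.5] ang 3.0
yellow px [256. 203.] n 411 vmin 141.0 centre [ 554.7 -252.1] size [32.  21.8] ang 2.7
[array([ 0.516, -0.137]), array([ 0.582, -0.136]), array([ 0.521, -0.285]), array([ 0.583, -0.284])]
```

View pics/w1c.png

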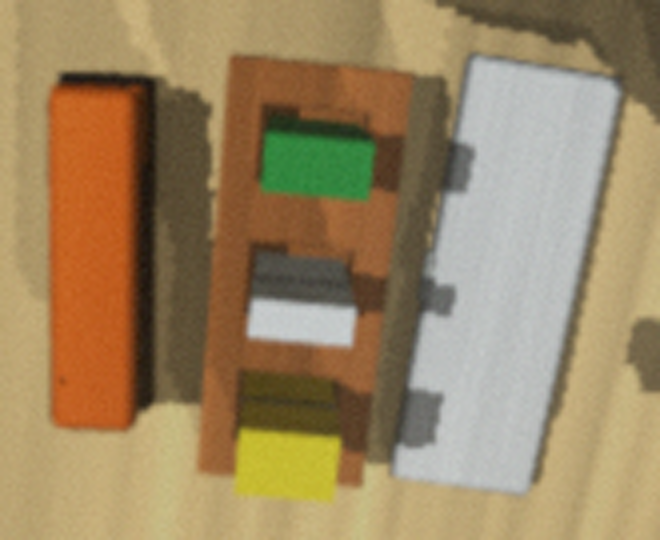

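Top faces measure 31.5×16, 31×11.5 and 32×22 mm, which matches the three packers; the stand's yaw is 2.9°. Take green (middle) first.

```bash
python3 - <<'E'
from h import *
go(.5502,-.1585,.070,2.9)
E
```

```text
shift [ 51.4  13.4 230.2] turn 5.0 alt -175.0 cur ang 7.9 q6 -0.627
```

Call:
apply_moves --deltas '[50,51,13,60,5,50,51,13,100,5,50,51,13,120,5,50,51,13,120,5,50,51,13,150,5,50,51,13,180,5,50,51,13,205,5,50,51,13,220,5,50,51,13,230,5,50,51,13,230,5]'

```text
clock: 3.83
position: [0.5501, -0.1587, 0.0692]
ee_rot: [-0.001, 0.689, 0.725, -0.001]
contact_force: [-0.1, -0.6, -0.2]
width: 0.0499
gripper_force: 0.0
```

```bash
python3 - <<'E'
from h import *
go(.5502,-.1585,.070,2.9)
E
```

```text
shift [ 0.2  0.1 -0.8] turn 0.1 alt -179.9 cur ang 2.96 q6 -0.453
```

Call:
apply_moves --deltas '[28,0,0,0,0,28,0,0,0,0,28,0,0,0,0,28,0,0,0,0,28,0,0,-15,0,28,0,0,-50,0,28,0,0,-90,0,28,0,0,-130,0,28,0,0,-170,0,28,0,0,-190,0,28,0,0,-190,0]' --squeeze 50

```text
clock: 4.75
position: [0.5536, -0.1589, 0.2673]
ee_rot: [0.006, 0.688, 0.726, 0.002]
contact_force: [-0.0, -0.6, -0.2]
width: 0.0309
gripper_force: 52.5
```

```bash
python3 - <<'E'
from h import *
go(.52,.16,.26,-22)
E
```

```text
shift [320.2 -16.7   5.3] turn 25.0 alt -155.0 cur ang 3.05 q6 -0.453
```

Call:
apply_moves --deltas '[28,40,-2,0,4,28,80,-5,0,8,28,120,-7,0,12,28,160,-8,0,16,28,200,0,0,20,28,240,5,0,25,28,280,8,0,25,28,310,9,0,25,28,324,9,0,25,28,326,9,0,25,28,326,9,0,25,28,326,9,0,25]'

```text
clock: 5.75
position: [0.5424, 0.1669, 0.2599]
ee_rot: [0.0, 0.829, 0.559, -0.001]
contact_force: [-0.5, -0.6, -0.3]
width: 0.0313
gripper_force: 52.5
```

```bash
python3 - <<'E'
from h import *
s=get_state(); print(s["position"],s["qpos"],s["width"])
p=get_image("wrist"); save(p,"w2")
for q,z in [("bracket",0),("gap",.008)]:
  for d in place_of(q,p)[:2]: print(q,round(d["score"],2),np.round(d["point"]),np.round(onz(p,d["point"],z)[:2],4))
E
python3 -c "
import cv2;i=cv2.imread('pics/w2.png');cv2.imwrite('pics/w2c.png',cv2.resize(i[0:240,120:440],None,fx=2.5,fy=2.5,interpolation=cv2.INTER_CUBIC))"
```

```text
[0.5424246  0.16687924 0.25989828] [ 1.76757839e-01  2.58987893e-01  1.49996874e+00 -1.46514060e-03
  1.38355817e+00  5.60984120e-01] 0.03130067863222913
bracket 0.84 [252. 102.] [0.5715 0.2405]
bracket 0.36 [376. 333.] [ 0.629  -0.1985]
gap 0.92 [246. 104.] [0.5624 0.2409]
gap 0.72 [204.  78.] [0.5262 0.2897]
```

View pics/w2c.png

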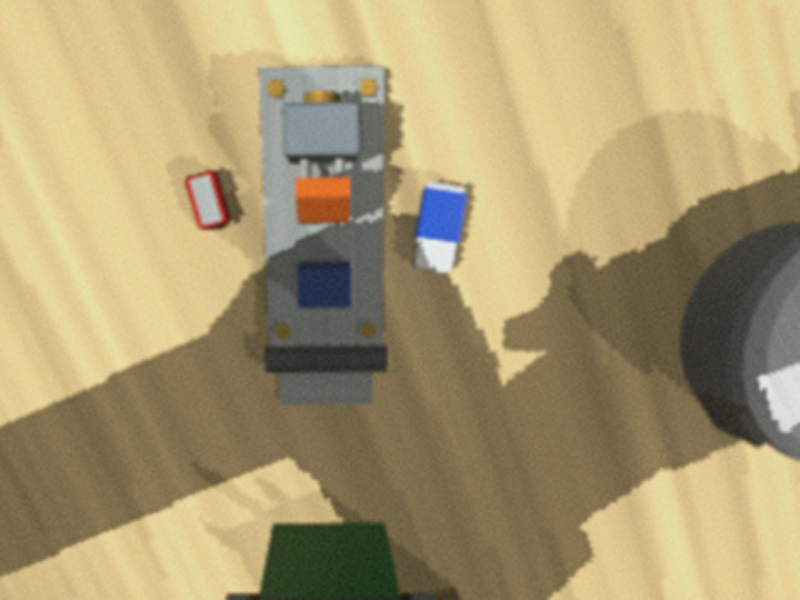

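The bracket fills the crop: the blue cheek at full-picture (249,114), the orange jaw at (249,80), the eraser at right and the sharpener at left, both clear of the gap's ends. Fit the edges.

```bash
python3 - <<'E'
from h import *
p=get_image("wrist")
top(p,"blue",(232,100,268,128),.051,vmin=15)
top(p,"orange",(232,68,268,92),.049,vmin=40)
L=[onz(p,(120+a/2.5,b/2.5),.008)[:2]*1000 for a,b in [(260,67),(266,345),(385,67),(385,345)]]
for a,b in ((0,1),(2,3)):
    d=L[a]-L[b]; print(L[a].round(1),L[b].round(1),"dir",np.degrees(np.arctan2(d[1],d[0])).round(2))
print("width",np.linalg.norm(L[0]-L[2]),np.linalg.norm(L[1]-L[3]))
# intensity profile down the middle line
f=p["frame"]
for r in range(66,130): print(r,f[r,245:254].mean(0).round().astype(int),end=" | ")
print()
for b in np.arange(68,128,4): print(b,onz(p,(249,b),.049)[:2].round(4),end=";")
s=get_state();print(s["position"])
E
```

```text
blue px [249. 114.] n 361 vmin 15 centre [563.9 230.2] size [18.8 22.9] ang 67.9
orange px [248.  79.] n 358 vmin 40 centre [576.7 264.5] size [17.8 22.2] ang 67.9
[573.4 333.1] [523.4 210.8] dir 67.75
[628.5 310.7] [581.4 187.2] dir 69.12
width 59.47964540510455 62.61994715032003
66 [118 122 118] | 67 [129 134 129] | 68 [126 131 127] | 69 [123 124 118] | 70 [146 115  97] | 71 [194 110  63] | 72 [222 113  43] | 73 [228 116  41] | 74 [226 115  41] | 75 [227 116  42] | 76 [227 116  41] | 77 [225 114  41] | 78 [207 103  37] | 79 [181  88  34] | 80 [166  80  32] | 81 [163  77  30] | 82 [163  78  31] | 83 [165  79  31] | 84 [164  78  30] | 85 [161  77  29] | 86 [163  77  29] | 87 [160  75  28] | 88 [146  79  44] | 89 [134 113  97] | 90 [142 145 139] | 91 [132 136 131] | 92 [109 113 108] | 93 [96 99 95] | 94 [90 92 88] | 95 [87 88 85] | 96 [88 90 85] | 97 [85 86 83] | 98 [82 84 80] | 99 [80 81 77] | 100 [78 78 75] | 101 [77 78 73] | 102 [76 78 73] | 103 [72 73 71] | 104 [58 61 66] | 105 [38 44 59] | 106 [34 42 61] | 107 [34 44 67] | 108 [35 46 74] | 109 [36 48 78] | 110 [36 49 78] | 111 [37 49 78] | 112 [36 49 78] | 113 [38 49 79] | 114 [37 50 79] | 115 [36 50 78] | 116 [35 48 77] | 117 [36 47 78] | 118 [37 49 78] | 119 [35 48 77] | 120 [36 48 78] | 121 [37 49 80] | 122 [47 59 81] | 123 [73 78 86] | 124 [89 91 88] | 125 [94 95 91] | 126 [92 94 90] | 127 [92 94 91] | 128 [93 95 91] | 129 [92 94 89] | 
68 [0.5823 0.2752];72 [0.5807 0.2714];76 [0.5792 0.2676];80 [0.5776 0.2637];84 [0.576  0.2598];88 [0.5744 0.2559];92 [0.5728 0.2519];96 [0.5711 0.2479];100 [0.5695 0.2439];104 [0.5678 0.2399];108 [0.5662 0.2358];112 [0.5645 0.2317];116 [0.5628 0.2276];120 [0.5611 0.2235];124 [0.5594 0.2193];[0.5427765  0.16666964 0.26030318]
```

```bash
python3 - <<'E'
from h import *
p=get_image("wrist")
a=np.radians(68.1); d=np.array([np.cos(a),np.sin(a)])
P=lambda c,r,z:1000*onz(p,(c,r),z)[:2]
x=lambda w:w@[d[1],-d[0]]
print("cam yb",1000*np.array(p["position"])[:2]@d)
for n,r,z in [("cheek back",122.6,.051),("cheek face/chamfer",104.2,.046),("chamfer top",107.5,.051),("jaw flat/slope",78.4,.049),("jaw back",70.3,.049),("jaw edge z34",88.4,.034),("jaw foot",88.4,.008)]:
    print(n,(P(249,r,z)@d).round(1))
f=p["frame"].astype(int)
b=f[112:120,:].mean(0); print("blue",[(c,*b[c].round().astype(int)) for c in list(range(236,242))+list(range(257,263))])
o=f[73:77,:].mean(0); print("or",[(c,*o[c].round().astype(int)) for c in list(range(235,242))+list(range(257,264))])
E
```

```text
cam yb 440.34627902602807
cheek back 414.0
cheek face/chamfer 434.3
chamfer top 430.8
jaw flat/slope 462.0
jaw back 470.4
jaw edge z34 451.9
jaw foot 452.7
blue [(236, np.int64(81), np.int64(83), np.int64(77)), (237, np.int64(77), np.int64(80), np.int64(78)), (238, np.int64(59), np.int64(66), np.int64(77)), (239, np.int64(42), np.int64(52), np.int64(77)), (240, np.int64(36), np.int64(48), np.int64(78)), (241, np.int64(36), np.int64(48), np.int64(78)), (257, np.int64(37), np.int64(50), np.int64(79)), (258, np.int64(37), np.int64(50), np.int64(78)), (259, np.int64(58), np.int64(69), np.int64(86)), (260, np.int64(88), np.int64(92), np.int64(92)), (261, np.int64(96), np.int64(98), np.int64(94)), (262, np.int64(94), np.int64(96), np.int64(92))]
or [(235, np.int64(156), np.int64(161), np.int64(157)), (236, np.int64(164), np.int64(158), np.int64(148)), (237, np.int64(197), np.int64(142), np.int64(106)), (238, np.int64(222), np.int64(122), np.int64(59)), (239, np.int64(228), np.int64(115), np.int64(41)), (240, np.int64(226), np.int64(114), np.int64(38)), (241, np.int64(227), np.int64(114), np.int64(40)), (257, np.int64(228), np.int64(116), np.int64(44)), (258, np.int64(217), np.int64(115), np.int64(51)), (259, np.int64(156), np.int64(108), np.int64(80)), (260, np.int64(103), np.int64(101), np.int64(94)), (261, np.int64(98), np.int64(101), np.int64(96)), (262, np.int64(98), np.int64(100), np.int64(96)), (263, np.int64(98), np.int64(101), np.int64(96))]
```

Gap at rest is about 18 mm, so green (17) should be loose and yellow (22) snug. Green is already in hand, so I'll try it.

```bash
python3 - <<'E'
from h import *
go(.5707,.2482,.130,-21.9)
E
```

```text
shift [ 85.9  -4.7 130.3] turn -0.2 alt 179.8 cur ang -22.08 q6 0.561
```

Call:
apply_moves --deltas '[28,30,-2,20,0,28,60,-4,50,0,28,80,-5,80,0,28,86,-5,110,0,28,86,-5,125,0,28,86,-5,130,0,28,86,-5,130,0,28,86,-5,130,0]'

```text
clock: 6.67
position: [0.5709, 0.2493, 0.1311]
ee_rot: [0.0, 0.829, 0.559, 0.001]
contact_force: [0.5, -0.7, 0.1]
width: 0.0315
gripper_force: 52.5
```

```bash
python3 - <<'E'
from h import *
go(.5707,.2482,.070,-21.9)
p=get_image("wrist"); save(p,"w3")
E
python3 -c "
import cv2;i=cv2.imread('pics/w3.png');cv2.imwrite('pics/w3c.png',cv2.resize(i[100:384,90:430],None,fx=2,fy=2,interpolation=cv2.INTER_CUBIC))"
```

```text
shift [-1.2  0.1 61.1] turn -0.1 alt 179.9 cur ang -22.02 q6 0.685
```

View pics/w3c.png

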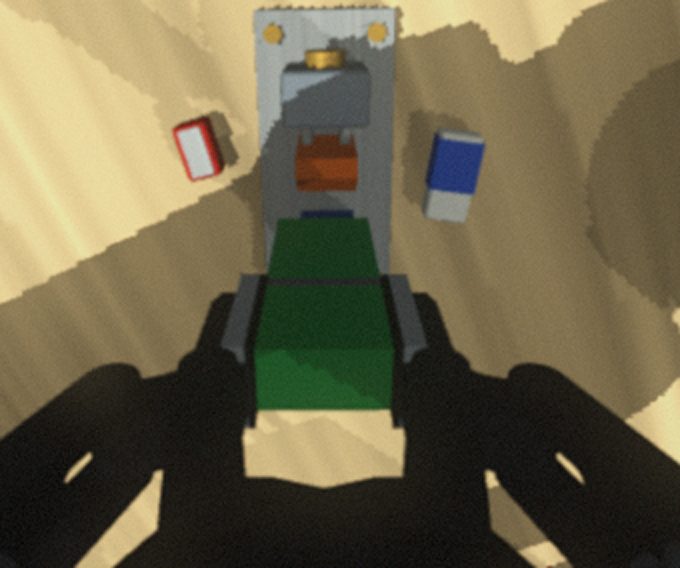

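Green is held squarely above the gap; its foot edge runs from (228,209) to (275,209), with the cheek's edge showing at about (254,206) just behind it. Check the sideways offset.

```bash
python3 - <<'E'
from h import *
p=get_image("wrist")
a=np.radians(68.1); d=np.array([np.cos(a),np.sin(a)]);e=np.array([d[1],-d[0]])
P=lambda c,r,z:1000*onz(p,(90+c/2,100+r/2),z)[:2]
for n,l,r,row,z in [("foot",276,371,218,.0692),("line?",263,384,282,None),("cheek",301.5,354.5,213,.0495),("jaw",296,357,163,.049),("packer top",254,393,346,.149)]:
    if z: A,B=P(l,row,z),P(r,row,z); print(n,"xb",(A@e).round(1),(B@e).round(1),"mid",((A+B)@e/2).round(1),"yb",(A@d).round(1))
s=get_state()["position"][:2]*1000; print("tcp",s@e,s@d)
E
```

```text
foot xb 419.1 452.9 mid 436.0 yb 453.3
cheek xb 427.4 448.2 mid 437.8 yb 447.6
jaw xb 425.6 448.8 mid 437.2 yb 467.8
packer top xb 420.3 451.3 mid 435.8 yb 454.1
tcp 437.0787515540303 444.7083788403871
```

Call:
apply_moves --deltas '[28,-1,1.5,10,0,28,-1,1.5,20,0,28,-1,1.5,28,0,28,-1,1.5,34,0,28,-1,1.5,40,0,28,-1,1.5,45,0,28,-1,1.5,49,0,28,-1,1.5,49,0]'

```text
clock: 7.43
position: [0.5706, 0.2481, 0.0801]
ee_rot: [-0.0, 0.829, 0.559, -0.001]
contact_force: [0.2, 0.5, -0.7]
width: 0.0319
gripper_force: 52.5
```

Call:
apply_moves --deltas '[28,0,0,3,0,28,0,0,6,0,28,0,0,9,0,28,0,0,11,0,28,0,0,12,0,28,0,0,12,0]'

```text
clock: 7.93
position: [0.5713, 0.2482, 0.0717]
ee_rot: [0.0, 0.829, 0.559, 0.0]
contact_force: [-3.5, -2.6, 12.5]
width: 0.0313
gripper_force: 54.2
```

Contact is 12.5 N upward with the foot about 2 mm above nominal. Look at the jaw and at the free play.

```bash
python3 - <<'E'
from h import *
p=get_image("wrist"); save(p,"w4"); s=get_state(); print(s["position"],s["contact_force"],s["moment"])
f=p["frame"]
for r in range(90,260,2): print(r,f[r,248:258].mean(0).round().astype(int),end="|")
E
python3 -c "
import cv2;i=cv2.imread('pics/w4.png');cv2.imwrite('pics/w4c.png',cv2.resize(i[100:300,180:320],None,fx=4,fy=3,interpolation=cv2.INTER_CUBIC))"
```

```text
[0.57129118 0.24823452 0.07171254] [-4.32889665 -1.24158811 12.47163479] [-0.4862759   0.71433484 -0.00401324]
90 [236 228 170]|92 [236 228 170]|94 [235 226 168]|96 [231 215 157]|98 [228 207 150]|100 [229 208 151]|102 [218 195 139]|104 [137 133 114]|106 [181 187 181]|108 [183 189 181]|110 [182 189 182]|112 [182 189 182]|114 [182 189 182]|116 [182 188 182]|118 [180 186 180]|120 [172 178 172]|122 [166 172 166]|124 [145 149 143]|126 [135 139 134]|128 [126 129 124]|130 [109 109 100]|132 [79 68 44]|134 [168 135  65]|136 [187 152  72]|138 [158 129  62]|140 [117  95  50]|142 [89 73 41]|144 [75 66 48]|146 [61 64 62]|148 [72 76 76]|150 [80 86 87]|152 [80 86 87]|154 [81 86 87]|156 [80 86 86]|158 [80 86 87]|160 [79 84 86]|162 [78 85 84]|164 [78 84 83]|166 [79 84 85]|168 [78 84 84]|170 [77 82 83]|172 [78 84 84]|174 [76 82 82]|176 [76 82 83]|178 [75 82 82]|180 [77 82 83]|182 [72 78 79]|184 [66 64 63]|186 [81 47 29]|188 [80 42 23]|190 [80 43 23]|192 [80 43 23]|194 [81 43 24]|196 [81 44 24]|198 [79 41 21]|200 [79 41 21]|202 [81 43 22]|204 [78 40 20]|206 [94 48 22]|208 [100  48  22]|210 [100  50  22]|212 [100  48  21]|214 [99 49 20]|216 [99 47 20]|218 [97 47 20]|220 [67 36 18]|222 [63 34 16]|224 [43 46 24]|226 [25 54 26]|228 [26 55 29]|230 [25 55 28]|232 [25 55 28]|234 [23 54 26]|236 [23 54 25]|238 [26 51 29]|240 [37 38 37]|242 [34 44 35]|244 [23 54 26]|246 [22 54 26]|248 [22 54 27]|250 [22 53 25]|252 [22 54 26]|254 [23 55 28]|256 [21 54 25]|258 [22 54 26]|
```

View pics/w4c.png

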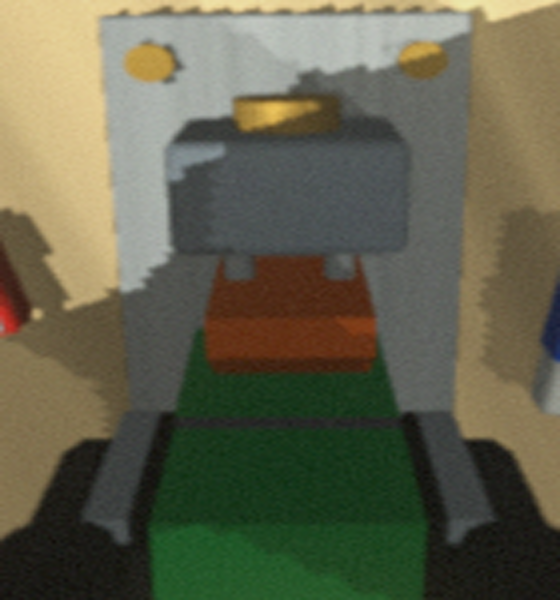

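```bash
python3 - <<'E'
from h import *
p=get_image("wrist")
a=np.radians(68.1); d=np.array([np.cos(a),np.sin(a)]);e=np.array([d[1],-d[0]])
P=lambda c,r,z:1000*onz(p,(c,r),z)[:2]
print("cam",1000*np.array(p["position"])@np.r_[d,0])
for n,r,z in [("jaw back",205,.049),("jaw flat/slope",219.3,.049),("block top front?",183,.042),("packer top front",100+523/3,.0895),("plate end",104.5,.008)]: print(n,P(253,r,z)@d)
print("jaw xmid",P(180+(206+376)/8,206,.049)@e/1,"packer top xmid",P(180+(152+426)/8,100+523/3,.0895)@e)
E
```

```text
cam 526.5120950629888
jaw back 470.2055276472992
jaw flat/slope 461.5443012838356
block top front? 480.9092293968009
packer top front 452.6667762730611
plate end 523.1248003930709
jaw xmid 436.87244315420224 packer top xmid 436.4798692880191
```

The jaw hasn't moved (back edge at 470.2, against 470.4 before) and the foot is down, so green is loose and yellow is the one. Return green.

Call:
apply_moves --deltas '[28,0,0,-15,0,28,0,0,-50,0,28,0,0,-90,0,28,0,0,-130,0,28,0,0,-165,0,28,0,0,-190,0,28,0,0,-190,0,28,0,0,-190,0]'

```text
clock: 8.7
position: [0.572, 0.2488, 0.2612]
ee_rot: [0.001, 0.829, 0.559, 0.002]
contact_force: [0.2, 0.1, -1.8]
width: 0.0313
gripper_force: 52.5
```

```bash
python3 - <<'E'
from h import *
go(.5502,-.1585,.26,2.9)
E
```

```text
shift [-385.9  132.1    0.4] turn -24.9 alt 155.1 cur ang -21.97 q6 0.682
```

Call:
apply_moves --deltas '[28,-35,12,0,-3,28,-70,24,0,-6,28,-105,36,0,-9,28,-140,48,0,-12,28,-175,60,0,-15,28,-215,74,0,-18,28,-255,87,0,-21,28,-295,101,0,-24,28,-335,115,0,-25,28,-365,125,0,-25,28,-386,132,0,-25,28,-386,132,0,-25]'

```text
clock: 9.7
position: [0.548, -0.1636, 0.2566]
ee_rot: [-0.001, 0.69, 0.724, -0.002]
contact_force: [0.2, -0.1, -0.2]
width: 0.0311
gripper_force: 52.5
```

Call:
apply_moves --deltas '[28,0,0,0,0,28,0,0,0,0,28,0,0,0,0]'

```text
clock: 9.95
position: [0.5488, -0.1576, 0.2583]
ee_rot: [-0.001, 0.688, 0.726, -0.0]
contact_force: [0.2, 1.6, -0.5]
width: 0.0309
gripper_force: 52.5
```

```bash
python3 - <<'E'
from h import *
go(.5502,-.1585,.0735,2.9)
p=get_image("wrist")
top(p,"green",(150,200,360,384),.15,vmin=30)
E
```

```text
shift [ -1.2   1.6 184.8] turn 0.2 alt -179.8 cur ang 3.1 q6 -0.456
green px [256. 270.] n 3409 vmin 30 centre [ 551.9 -234.5] size [67.7 69. ] ang 3.1
```

Call:
apply_moves --deltas '[28,-1,1.5,40,0,28,-1,1.5,80,0,28,-1,1.5,110,0,28,-1,1.5,130,0,28,-1,1.5,140,0,28,-1,1.5,150,0,28,-1,1.5,160,0,28,-1,1.5,170,0,28,-1,1.5,178,0,28,-1,1.5,183,0,28,-1,1.5,186,0,28,-1,1.5,186,0]'

```text
clock: 11.0
position: [0.5505, -0.16, 0.0729]
ee_rot: [-0.0, 0.688, 0.725, -0.0]
contact_force: [0.3, -0.9, -0.5]
width: 0.0315
gripper_force: 52.6
```

Call:
apply_moves --deltas '[28,0,0,2,0,28,0,0,2,0,50,0,0,2,0,50,0,0,2,0,50,0,0,2,0,50,0,0,2,0,50,0,0,-10,0,50,0,0,-40,0,50,0,0,-80,0,50,0,0,-100,0,50,0,0,-100,0]'

```text
clock: 11.92
position: [0.5539, -0.1613, 0.1789]
ee_rot: [0.005, 0.688, 0.726, 0.002]
contact_force: [0.9, -0.3, 0.0]
width: 0.0505
gripper_force: 0.0
```

```bash
python3 - <<'E'
from h import *
go(.5547,-.2521,.069,2.9)
p=get_image("top"); save(p,"t2"); w=get_image("wrist")
for d in place_of("packer_middle",p)[:2]: print(round(d["score"],2),d["point"],onz(p,d["point"],.008)[:2])
top(w,"green",(150,80,360,384),.088,vmin=100)
E
```

```text
shift [-90.2  -5.1 110.3] turn 0.1 alt -179.9 cur ang 3.03 q6 -0.457
0.65 [344.1, 207.9] [ 0.55465128 -0.16508995]
0.59 [302.8, 237.9] [ 0.49091842 -0.07313516]
green px [248. 206.] n 702 vmin 100 centre [ 549.8 -160.1] size [31.1 16.4] ang 2.9
```

Green is back in its slot, level and square (top 31×16 mm). Now yellow.

Call:
apply_moves --deltas '[50,-40,-3,0,0,50,-75,-5,0,0,50,-90,-5,0,0,50,-90,-5,20,0,50,-90,-5,50,0,50,-90,-5,80,0,50,-90,-5,98,0,50,-90,-5,108,0,50,-90,-5,109,0,50,-90,-5,109,0,50,-90,-5,109,0]'

```text
clock: 12.98
position: [0.5512, -0.2504, 0.0651]
ee_rot: [0.001, 0.688, 0.726, 0.0]
contact_force: [-0.9, 0.9, 0.0]
width: 0.0496
gripper_force: 0.0
```

Call:
apply_moves --deltas '[28,0,0,0,0,28,0,0,0,0,28,0,0,0,0,28,0,0,0,0]' --squeeze 70

```text
clock: 13.32
position: [0.552, -0.2507, 0.0657]
ee_rot: [0.002, 0.688, 0.725, 0.001]
contact_force: [1.7, -0.4, 2.6]
width: 0.0313
gripper_force: 68.8
```

Call:
apply_moves --deltas '[28,0,0,-15,0,28,0,0,-50,0,28,0,0,-90,0,28,0,0,-130,0,28,0,0,-170,0,28,0,0,-195,0,28,0,0,-195,0,28,0,0,-195,0]'

```text
clock: 13.98
position: [0.5505, -0.2503, 0.2611]
ee_rot: [0.001, 0.688, 0.726, 0.0]
contact_force: [0.0, -0.1, -1.9]
width: 0.0313
gripper_force: 69.6
```

```bash
python3 - <<'E'
from h import *
go(.5707,.2482,.26,-21.9)
E
```

```text
shift [4.967e+02 4.650e+01 2.000e-01] turn 24.9 alt -155.1 cur ang 3.03 q6 -0.594
```

Call:
apply_moves --deltas '[28,35,3,0,2,28,75,7,0,4,28,115,11,0,7,28,155,15,0,10,28,195,18,0,13,28,235,22,0,16,28,275,26,0,19,28,315,30,0,22,28,355,33,0,25,28,395,37,0,25,28,435,41,0,25,28,465,44,0,25]'

```text
clock: 14.98
position: [0.5679, 0.2194, 0.2564]
ee_rot: [-0.001, 0.828, 0.56, -0.002]
contact_force: [-0.4, 0.3, -2.1]
width: 0.0313
gripper_force: 69.6
```

```bash
python3 - <<'E'
from h import *
go(.5707,.2482,.13,-21.9)
E
```

```text
shift [ 28.1  -7.5 126.4] turn 0.0 alt -180.0 cur ang -21.89 q6 0.636
```

Call:
apply_moves --deltas '[28,20,-4,20,0,28,29,-6,50,0,28,30,-6,80,0,28,30,-6,105,0,28,30,-6,120,0,28,30,-6,126,0,28,30,-6,126,0,28,30,-6,126,0]'

```text
clock: 15.65
position: [0.5751, 0.2463, 0.1325]
ee_rot: [-0.0, 0.829, 0.559, -0.001]
contact_force: [0.1, -0.3, -0.7]
width: 0.031
gripper_force: 69.5
```

```bash
python3 - <<'E'
from h import *
p=get_image("wrist"); save(p,"w5"); s=get_state()
a=np.radians(68.1); d=np.array([np.cos(a),np.sin(a)]);e=np.array([d[1],-d[0]])
print("tcp",s["position"]*1000,1000*s["position"][:2]@d,1000*s["position"][:2]@e)
E
python3 -c "
import cv2;i=cv2.imread('pics/w5.png');cv2.imwrite('pics/w5c.png',cv2.resize(i[100:300,180:320],None,fx=4,fy=3,interpolation=cv2.INTER_CUBIC))"
```

```text
tcp [575.82631262 246.57193512 133.63706936] 443.5545600868208 442.3042094735483
```

View pics/w5c.png

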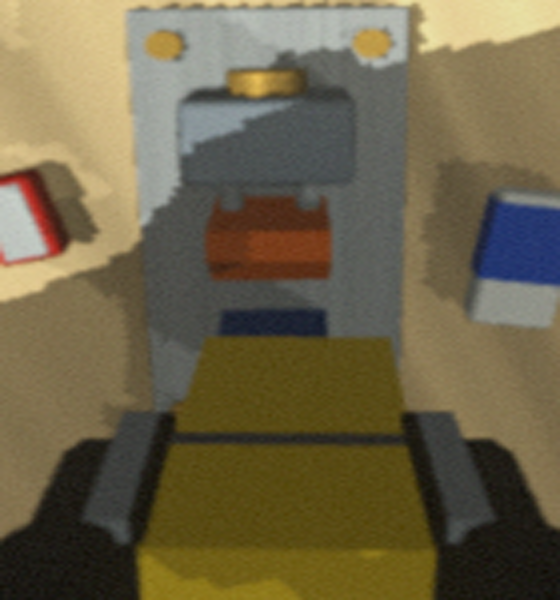

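```bash
python3 - <<'E'
from h import *
p=get_image("wrist"); s=get_state()
a=np.radians(68.1); d=np.array([np.cos(a),np.sin(a)]);e=np.array([d[1],-d[0]])
P=lambda c,r,z:1000*onz(p,(180+c/4,100+r/3),z)[:2]
t=s["position"]; print("tcp",t*1000,1000*t[:2]@d,1000*t[:2]@e)
zf=t[2]-.0577
for n,l,r,row,z in [("foot",203.5,392,338,zf),("top",138,437,547,zf+.08),("jaw flat front",207,330,265,.049),("jaw flat back",208,330,230,.049),("cheek foot line",221,327,330,.02),("block",180,354,183,.042)]:
    A,B=P(l,row,z),P(r,row,z); print(n,"xmid",((A+B)@e/2).round(1),"w",np.linalg.norm(A-B).round(1),"yb",((A+B)@d/2).round(1))
go(.5707,.2482,.13,-21.9)
E
```

```text
tcp [576.20434332 246.68025912 134.29924232] 443.7960678560839 442.61455653487735
foot xmid 443.0 w 32.6 yb 451.7
top xmid 441.2 w 32.0 yb 452.3
jaw flat front xmid 437.6 w 23.8 yb 460.7
jaw flat back xmid 437.7 w 23.3 yb 470.0
cheek foot line xmid 438.2 w 23.9 yb 431.0
block xmid 437.3 w 33.7 yb 480.7
shift [-0.7 -5.7  4.3] turn -0.1 alt 179.9 cur ang -21.98 q6 0.677
```

Call:
apply_moves --deltas '[28,2,-2,5,0,28,4.5,-4.5,10,0,28,4.5,-4.5,15,0,28,4.5,-4.5,18,0,28,4.5,-4.5,18,0,28,4.5,-4.5,18,0]'

```text
clock: 16.25
position: [0.5728, 0.2524, 0.1149]
ee_rot: [-0.0, 0.829, 0.559, -0.0]
contact_force: [0.1, 0.2, -0.8]
width: 0.0311
gripper_force: 69.5
```

```bash
python3 - <<'E'
from h import *
p=get_image("wrist"); s=get_state()
a=np.radians(68.1); d=np.array([np.cos(a),np.sin(a)]);e=np.array([d[1],-d[0]])
t=s["position"]; print("tcp",t*1000,1000*t[:2]@d,1000*t[:2]@e)
f=p["frame"]; hsv=cv2.cvtColor(f,cv2.COLOR_RGB2HSV).astype(int); m=(hsv[:,:,0]>20)&(hsv[:,:,0]<36)&(hsv[:,:,1]>140)
for r in range(196,300,3):
    c=np.where(m[r,200:310])[0]+200
    if len(c)>20:
        print(r,c[0],c[-1],end=" | ")
print()
r0=[r for r in range(190,300) if m[r,240:265].mean()>.7][0]; z=t[2]-.0577
c=np.where(m[r0+2,200:310])[0]+200; A=onz(p,(c[0]-.5,r0+1.5),z)[:2]*1000;B=onz(p,(c[-1]+.5,r0+1.5),z)[:2]*1000
print("foot row",r0,c[0],c[-1],"xmid",(A+B)@e/2,"w",np.linalg.norm(A-B),"yb front",(onz(p,(253,r0-.5),z)[:2]*1000)@d)
E
```

```text
tcp [573.04825484 252.44024362 115.19373057] 447.96320785442623 437.53781937457427
214 231 276 | 217 231 277 | 220 230 277 | 223 229 278 | 226 228 278 | 229 228 279 | 232 227 279 | 235 226 280 | 238 226 280 | 241 224 280 | 250 221 282 | 253 220 283 | 256 219 283 | 259 219 284 | 262 219 284 | 265 218 286 | 268 218 285 | 271 218 286 | 274 216 305 | 277 216 287 | 280 215 306 | 283 213 289 | 286 213 289 | 289 209 295 | 292 203 297 | 295 214 289 | 298 206 303 | 
foot row 213 231 276 xmid 437.3259025133156 w 31.98075968558461 yb front 455.8980388385138
```

Call:
apply_moves --deltas '[28,1,0.3,5,0,28,1,0.3,10,0,28,1,0.3,14,0,28,1,0.3,18,0,28,1,0.3,22,0,28,1,0.3,26,0,28,1,0.3,30,0,28,1,0.3,30,0]'

```text
clock: 16.97
position: [0.5729, 0.2526, 0.0839]
ee_rot: [0.0, 0.829, 0.559, -0.001]
contact_force: [-0.9, -2.2, -1.6]
width: 0.0311
gripper_force: 69.4
```

Call:
apply_moves --deltas '[28,0,0,3,0,28,0,0,6,0,28,0,0,9,0,28,0,0,12,0,28,0,0,14,0,28,0,0,16,0,28,0,0,17,0,28,0,0,17,0]'

```text
clock: 17.63
position: [0.5736, 0.2532, 0.0679]
ee_rot: [0.0, 0.829, 0.559, -0.0]
contact_force: [-0.9, -2.7, -2.1]
width: 0.0315
gripper_force: 69.4
```

Call:
apply_moves --deltas '[28,0,0,1,0,28,0,0,2,0,28,0,0,2.5,0,28,0,0,3,0,28,0,0,3,0]'

```text
clock: 18.05
position: [0.5738, 0.2533, 0.0657]
ee_rot: [0.0, 0.829, 0.559, 0.0]
contact_force: [-2.1, -1.7, 1.8]
width: 0.0309
gripper_force: 69.8
```

Call:
apply_moves --deltas '[28,0,0,0.5,0,28,0,0,1,0,28,0,0,1,0,28,0,0,1,0]'

```text
clock: 18.38
position: [0.5738, 0.2534, 0.0656]
ee_rot: [0.0, 0.829, 0.559, 0.0]
contact_force: [-3.1, -2.3, 8.0]
width: 0.0313
gripper_force: 70.1
```

```bash
python3 - <<'E'
from h import *
p=get_image("wrist"); save(p,"w6"); s=get_state()
a=np.radians(68.1); d=np.array([np.cos(a),np.sin(a)]);e=np.array([d[1],-d[0]])
t=s["position"]; print("tcp",t*1000,1000*t[:2]@d,1000*t[:2]@e,s["contact_force"],s["moment"])
f=p["frame"].astype(int)
print([(r,*f[r,248:258].mean(0).round().astype(int).tolist()) for r in range(176,236,2)])
for n,r,z in [("z49",0,.049)]:
    for r in range(196,230,4): print(r,(1000*onz(p,(253,r),.049)[:2]@d).round(1),end=" ")
m=(f[:,:,0]>1.5*f[:,:,1])&(f[:,:,0]>60)
c=np.where(m[206:214,225:285].mean(0)>.5)[0]+225; print("jaw cols",c[0],c[-1],"xmid",1000*onz(p,((c[0]+c[-1])/2,210),.049)[:2]@e)
h=cv2.cvtColor(p["frame"],cv2.COLOR_RGB2HSV).astype(int); y=(h[:,:,0]>20)&(h[:,:,0]<36)&(h[:,:,1]>140)
for r in (260,264,268,272,276):
  c=np.where(y[r,205:300])[0]+205; print(r,c[0],c[-1],1000*onz(p,((c[0]+c[-1])/2,r),.088)[:2]@e)
E
```

```text
tcp [573.80315572 253.33953444  65.56764162] 449.07917128195885 437.90281928997626 [-2.53176533 -2.76391127  7.02907672] [-0.54035011  0.64676783  0.04602868]
[(176, 74, 80, 80), (178, 74, 80, 81), (180, 74, 80, 82), (182, 73, 79, 80), (184, 73, 78, 80), (186, 75, 80, 82), (188, 74, 79, 80), (190, 72, 78, 79), (192, 72, 77, 79), (194, 71, 76, 78), (196, 59, 60, 60), (198, 73, 40, 23), (200, 77, 42, 22), (202, 78, 41, 22), (204, 78, 41, 22), (206, 77, 41, 20), (208, 77, 40, 20), (210, 92, 46, 21), (212, 97, 48, 20), (214, 97, 46, 20), (216, 96, 47, 20), (218, 97, 47, 21), (220, 98, 48, 22), (222, 94, 46, 19), (224, 68, 36, 17), (226, 63, 34, 16), (228, 76, 55, 19), (230, 88, 74, 20), (232, 89, 74, 20), (234, 88, 74, 20)]
196 483.3 200 481.1 204 478.8 208 476.5 212 474.2 216 471.9 220 469.5 224 467.1 228 464.7 jaw cols 230 273 xmid 436.606702182892
260 219 284 436.6125458973248
264 217 284 436.1909467381486
268 218 287 437.0269941801422
272 216 287 436.60296970878704
276 216 287 436.5997005171841
```

Yellow is seated at the same TCP height as when it stood in the stand. The jaw is pushed back about 5 mm, and packer and jaw centres agree (436.6 each). Release and retreat.

Call:
apply_moves --deltas '[36,0,0,-0.5,0,40,0,0,-0.5,0,50,0,0,-0.5,0,50,0,0,-0.5,0,50,0,0,-0.5,0,50,0,0,-15,0,50,0,0,-45,0,50,0,0,-85,0,50,0,0,-125,0,50,-40,0,-160,0,50,-70,0,-160,0,50,-70,0,-160,0]'

```text
clock: 19.43
position: [0.5464, 0.1842, 0.2277]
ee_rot: [0.002, 0.829, 0.559, 0.001]
contact_force: [-1.4, -0.2, -0.9]
width: 0.05
gripper_force: 0.0
```

```bash
python3 - <<'E'
from h import *
p=get_image("wrist"); save(p,"w7"); s=get_state(); t=s["position"]
a=np.radians(68.1); d=np.array([np.cos(a),np.sin(a)]);e=np.array([d[1],-d[0]])
print(t,s["width"])
r=top(p,"yellow",(150,30,360,250),.088); c=np.array(r[0]); print("xb,yb",c@e,c@d)
r=top(p,"orange",(200,20,300,130),.049,vmin=40); c=np.array(r[0]); print("xb,yb",c@e,c@d)
q=get_image("side"); v=q["frame"][230:345,200:310]
w=p["frame"][20:220,150:350]
cv2.imwrite("pics/f.png",np.hstack([cv2.resize(w,(400,400),interpolation=2),cv2.resize(v,(382,400),interpolation=2)])[:,:,::-1])
E
```

```text
[0.54702065 0.18640202 0.22616052] 0.04991638524343762
yellow px [253. 109.] n 415 vmin 178.0 centre [570.7 249.5] size [21.1 30.7] ang 67.9
xb,yb 436.46118050631367 444.4008144629229
orange px [250.  90.] n 384 vmin 40 centre [579. 269.] size [16.4 23.3] ang 67.9
xb,yb 436.8729561491831 465.5959786362064
```

View pics/f.png

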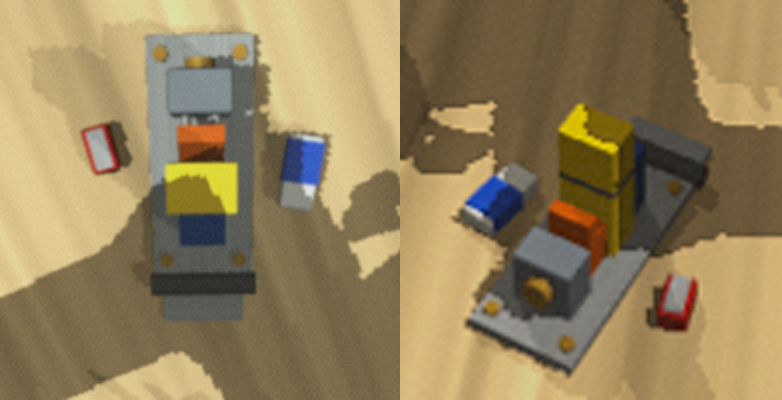

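The final view shows yellow upright on the plate between cheek and jaw, central (436.5 against 436.9), with the jaw held back. The eraser and sharpener look undisturbed.

```bash
python3 -c "
from rig import *
print(sign_off())"
```

```text
the job is handed in; nothing more can be done
None
```

The yellow (22 mm) packer is the snug one: it is seated upright in the gap, centred and held by the orange jaw. The green one proved loose and is back in its slot, the white one was never moved, and the job is handed in.

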